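# Extend the camera board over the tray and hold it

### The arm

A 6-joint arm with a two-finger parallel gripper is mounted at the origin on the work surface. World frame = base frame: x ahead of the robot, y to its left, z up, the work surface at z = 0. Lengths are in m, angles in rad, forces in N, time in s.
With the tool pointing down it reaches from about 0.425 to 0.95 m from the base axis. Payload 3.5 kg.
Tool frame: the origin (TCP) lies midway between the tips of the shut fingers; the grasp point (between the pads) lies ctrl.hold_point_z behind it (ctrl.hold_point_z is the distance from the TCP to the grasp point, in m); z points along the fingers, x is the direction in which the jaws open and shut, and the axes are right-handed (so a half turn about z gives the same grasp; the last joint's range is limited). The gripper opens to 85 mm and grips with 20 to 120 N. Pads are 22 mm wide; open, the fingers measure 114 mm over their backs; the gripper's body (76 mm by 85 mm) begins 54 mm behind the grasp point. The pads swing forward as they close: fully open they stand 13 mm farther back than shut.
Start: joints at [-1.454, 0.286, 1.577, -0, 1.279, -0.15], TCP at [0.178, -0.651, 0.194] pointing down, gripper open.
Joint ranges: [-2.77, 2.77], [-0.9, 2.22], [0.21, 2.48], [-1.53, 4.67], [0.24, 2.81], [-2.84, 2.84]. Speed limits (rad/s): [2.79, 2.79, 3.14, 3.14, 3.14, 3.14].

### API

Orientations are given as a unit quaternion [x, y, z, w].
In Python, from plant import ctrl gives the robot as it stands.
- The arm moves only by the tool step_arm, never from a script. Its arguments are lists of equal length, an entry for each row: "gripper": the gripper's target within -1 to 1 (shut at 1, half-way at 0, fully open at -1); "linear": the shift along the tool's x, y, z in m, a list of three; "delta_rot": the turn, a rotation vector about the tool's x, y, z in degrees, a list of three. A call has 1 to 20 rows; each row is the pose to reach, as a shift and turn from the pose commanded when the call began, along the tool's axes at that moment; what a row does not reach only later rows make up. A row lasts 1/8 s, in which the tool goes at most 62.5 mm and 10.7 degrees, less where a joint would pass 70% of its speed; a pose out of reach is approached as far as the arm can. A call with a gripper value outside its range is refused whole. The fingers move at their own pace and stop on an object; "grip_force" is the grip in N (left out, the last holds). Time passes only in rows, so rows that repeat a pose let the fingers close. It gives the time, the measured TCP pose, the force and the opening at its end, in the units of the state.
- ctrl.get_state(): the state, without advancing time (a new reading comes with each control period).
- ctrl.read_camera(name): name is "scene" or "top" or "wrist"; returns a dict with "frame" (384x512x3 uint8, red, green, blue), "fx", "fy", "cx", "cy" (pixels), "k1" (the pictures are not rectified: a ray, as slopes to the right and down, at radius r is drawn at 1 + k1 r^2 times it, then the intrinsics apply), "view" (4x4, takes a point from world to camera coordinates). Camera axes: x right, y down, z forward; pixel columns grow to the right and rows downward; lengths in m; the calibration is good to about 2 mm. A picture is of the moment at which its call begins. There is no depth.
- ctrl.sign_off(): hands the job in, once; it reports no verdict.
The state is a dict: "time": time; "qpos": joint angles; "dq": joint speeds; "joint_efforts": joint torques, N m; "eef_pos": TCP position; "tcp_rot": TCP orientation; "contact_force": force on the tool from outside, world axes, zero at the start; "wrist_torque": the same for the moment, N m; "opening": opening from 0.0 (shut) to 1.0 (fully open).
Only numpy, scipy, OpenCV 4.12 (cv2) and the standard library are available. Lean on these libraries where they do the work, as an engineer would, in place of code of your own. Each camera call takes 0.05 s, during which the arm holds its last target. There are 200 camera calls.

### The job

Slide the plywood camera board straight out along the top of the white riser, without lifting it off, until the black line across the board lies along the riser's front edge, so that the camera on its end looks down into the clear parts tray. Out there the camera's weight would tip the board, so keep hold of it: finish with the board level, still, and held by the gripper, not let go. Leave the battery, pen and wood offcut where they are.

Things in the scene. Friction and masses are not known exactly. Their poses are not given: they have to be found in the camera images.
- riser: White plastic bench riser, fixed, like a low bench: top plate 260 x 140 mm (x by y), its flat top 110 mm above the work surface. Origin on the work surface under the centre of the top. Its +x axis is horizontal and points outward, to the front edge over which the board is slid; +y runs along that edge; z up.
- edge (a point): Middle of the riser's front edge, on the top face (130 mm along riser +x from its centre, 110 mm up). Same axes as the riser.
- board: Loose plywood plank 280 x 60 x 15 mm lying on the riser, a little askew; black camera (38 x 50 x 55 mm) fixed at its outer end, wooden handle block near its inner end, 3 mm black line across. About 0.35 kg in all. Origin: centre of the plank's underside; +x to the camera, z up. Balances alone up to about 75 mm overhang; with the line at the edge (160 mm) it needs 2 to 4 N down on the block.
- mark (a point): Middle of the black line, on the plank's underside, 20 mm from the board's origin towards the handle, 160 mm from the plank's outer end. The line runs along the board's y, over the top and down both sides. Same axes as the board.
- handle (a point): Centre of the top of the upright wooden handle block fixed on the plank: 30 mm along board x, 24 mm along board y, 50 mm tall above the plank's top face (this point is 65 mm above the plank's underside), 122 mm behind the board's origin. Clear all round: grip it from above across its 24 mm. Same axes as the board.
- lens (a point): Centre of the camera lens's lower face, which looks down, 160 mm ahead of the board's origin and 30 mm below the plank's underside. Same axes as the board.
- tray: Clear plastic open tray fixed on the work surface in front of the riser's front edge, outside 110 x 150 x 40 mm high (x by y), walls 3 mm, with a few small parts in it. Origin under its centre; axes nearly as the riser's.
- cell: Battery standing on end on the work surface, 26 mm across, 60 mm tall, black with a copper-coloured top. Origin under its centre. Not to be moved.
- pen: Pen lying on the work surface, about 145 mm long, 13 mm thick. Origin under its middle. Not to be moved.
- offcut: Flat wood offcut 100 x 70 x 18 mm lying on the work surface. Origin under its centre. Not to be moved.
Mind the look-alikes: they are no part of the job. Leave any orange or turquoise look-alike of the tray alone.

How it is judged:
By the outcome, as a careful person would: the job done as asked, in the order asked, and still so for the second after the job is handed in, while the arm keeps its last pose, push and grip.
It also fails if it takes over 29 s, if anything falls off the work surface, if the arm or the gripper's body presses on something with over 40 N, if the wrist force passes 120 N, or if a joint passes its speed limit or range.

## Working session

There is one attempt and no reset: what is moved stays moved. The work goes in short steps, Python scripts to look and compute and a tool call to move; the robot and the scene stay as the last step left them, time stands still between calls to the robot, and variables do not carry over. Pictures are saved under pics/ and viewed, on a budget of 10 in all, crops included, one or two more only if the job needs it, and the job is handed in when it is done.

Besides the shell and the picture viewer there is one more tool, called after "Call:" as name(argument=value, ...) on one line, values as JSON. step_arm: Moves the arm, as the interface text tells. Its arguments: {"type":"object","properties":{"gripper":{"type":"array"},"linear":{"type":"array"},"delta_rot":{"type":"array"},"grip_force":{"type":"number"}},"required":["gripper","linear","delta_rot"]}

```bash
mkdir -p pics; cat > h.py <<'E'
import numpy as np, cv2
from plant import ctrl
def snap(n,f):
    c=ctrl.read_camera(n); cv2.imwrite(f'pics/{f}.png',c['frame'][:,:,::-1]); c2={k:c[k] for k in c if k!='frame'}; np.save(f'pics/{f}.npy',c2,allow_pickle=True); return c
def load(f): return np.load(f'pics/{f}.npy',allow_pickle=True).item()
def K(c): return np.array([[c['fx'],0,c['cx']],[0,c['fy'],c['cy']],[0,0,1.]]),np.array([c['k1'],0,0,0,0.])
def proj(c,P):
    V=np.array(c['view']);k,d=K(c)
    return cv2.projectPoints(np.atleast_2d(np.array(P,float)),cv2.Rodrigues(V[:3,:3])[0],V[:3,3],k,d)[0][:,0]
def onz(c,uv,z):
    V=np.array(c['view']);k,d=K(c)
    p=cv2.undistortPoints(np.array(uv,float).reshape(-1,1,2),k,d)[:,0]
    R=V[:3,:3];o=-R.T@V[:3,3];r=np.c_[p,np.ones(len(p))]@R
    return o+r*((np.array(z)-o[2])/r[:,2])[:,None]
E
python3 - <<'E'
from h import *
s=ctrl.get_state(); print(s['eef_pos'],s['tcp_rot'],s['opening'],ctrl.hold_point_z,s['time'])
ims=[snap(n,n+'0')['frame'][:,:,::-1] for n in('scene','top')]
import cv2
a=np.vstack(ims); print(a.shape); 
for n in('scene','top'):
    c=load(n+'0'); print(n, c['fx'],c['k1'],(-np.array(c['view'])[:3,:3].T@np.array(c['view'])[:3,3]).round(3))
for n,i in zip(('s','t'),ims): cv2.imwrite(f'pics/{n}big.png',cv2.resize(i,(800,600),interpolation=cv2.INTER_CUBIC))
E
```

```text
[ 0.17790546 -0.65037179  0.19262945] [ 0.79488335 -0.60676113 -0.00082064 -0.00084368] 1.0018509664422184 0.0187 0.0
(768, 512, 3)
scene 461.35725789306116 0.006163480958734305 [ 1.57  -0.075  0.857]
top 497.94145973225426 -0.02539777957286222 [0.483 0.129 1.576]
```

View pics/sbig.png

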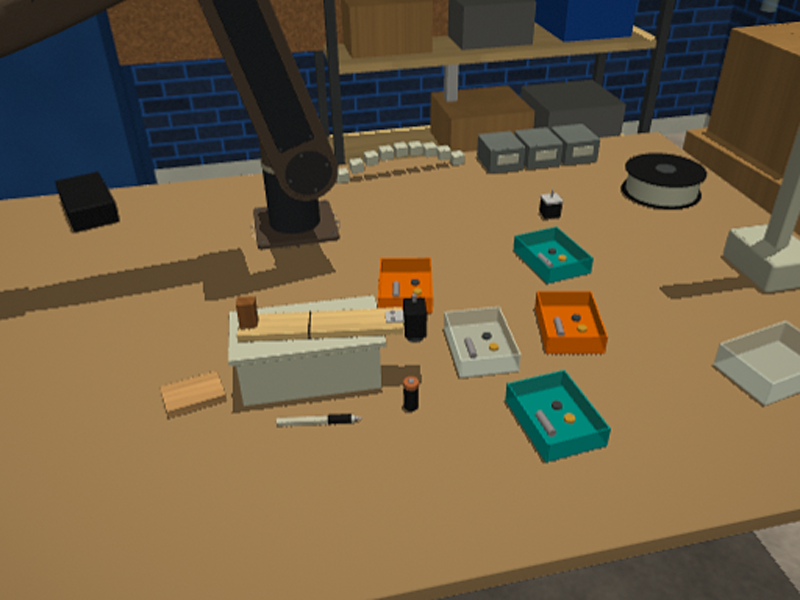

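View pics/tbig.png

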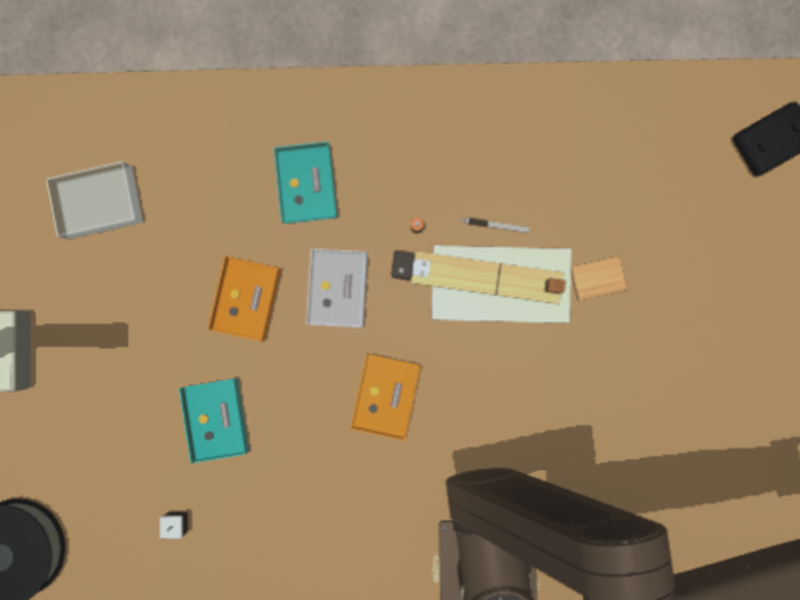

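The scene view shows the board on the white riser at (310,320) with the camera at (415,318). In the top view (800x600) the riser spans (432–571, 246–323), the handle block is at (555,286), the line at (499,280), the camera at (404,265) and the clear tray at (337,288).
Look-alikes for the tray are the orange ones at (245,298) and (386,395), the turquoise ones at (306,183) and (214,420), and a second clear one, empty, at (95,200). For the handle there is the offcut at (600,278). I choose the block on the plank and the clear tray with parts at (337,288), which stands in front of the riser's edge. Next is one close crop.

```bash
python3 - <<'E'
from h import *
a=cv2.imread('pics/top0.png')[145:215,240:410]
b=cv2.imread('pics/scene0.png')[180:265,140:310]
o=np.vstack([cv2.resize(a,None,fx=4.6,fy=4.2,interpolation=cv2.INTER_CUBIC)])
o=cv2.resize(a,None,fx=4.6,fy=4.6,interpolation=cv2.INTER_CUBIC)
cv2.imwrite('pics/c1.png',o); print(o.shape)
E
```

```text
(322, 782, 3)
```

View pics/c1.png

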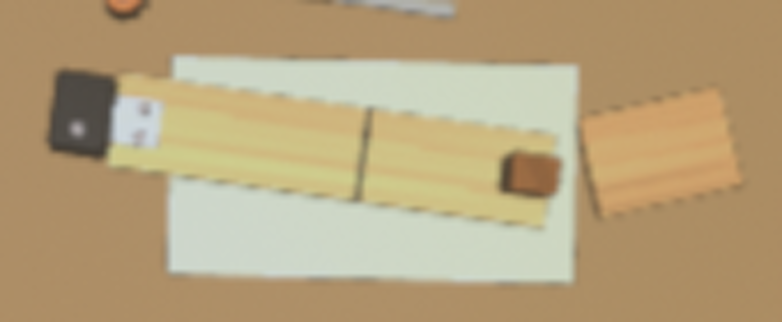

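```bash
cat > m.py <<'E'
from h import *
c=load('top0'); f=lambda p:(np.array(p,float)+.5)/4.6-.5+[240,145]
R=onz(c,f([(174,57),(578,66),(574,281),(168,272)]),.110); print('riser',R.round(4), [np.linalg.norm(R[i]-R[i-1]).round(4) for i in range(4)])
L=onz(c,f([(370,110),(357,200)]),.125); print('line',L.round(4),np.linalg.norm(L[0]-L[1]))
I=onz(c,f([(556,134),(543,227)]),.125); print('inner',I.round(4))
H=onz(c,f([(535,174)]),.175); print('handle',H)
ax=L.mean(0)-I.mean(0); print('line-inner',np.linalg.norm(ax),'yaw from ends',np.degrees(np.arctan2(ax[1],ax[0])))
rx=(R[0]+R[3]-R[1]-R[2]);print('riser yaw',np.degrees(np.arctan2(rx[1],rx[0])), 'edge',(R[0]+R[3])/2)
E
python3 m.py; python3 - <<'E'
from h import *
from scipy.spatial.transform import Rotation as Ro
s=ctrl.get_state();print(Ro.from_quat(s['tcp_rot']).as_matrix().round(3))
E
```

```text
riser [[ 0.6369  0.0958  0.11  ]
 [ 0.6263 -0.1633  0.11  ]
 [ 0.4885 -0.1569  0.11  ]
 [ 0.4989  0.1023  0.11  ]] [np.float64(0.1381), np.float64(0.2593), np.float64(0.1379), np.float64(0.2594)]
line [[ 0.5992 -0.0276  0.125 ]
 [ 0.5422 -0.018   0.125 ]] 0.05782386350421134
inner [[ 0.5818 -0.1452  0.125 ]
 [ 0.523  -0.1353  0.125 ]]
handle [[ 0.55411904 -0.12219047  0.175     ]]
line-inner 0.1188369406382682 yaw from ends 81.13273849255856
riser yaw 87.68632934033145 edge [0.56789009 0.09904501 0.11      ]
[[ 0.264 -0.965 -0.   ]
 [-0.965 -0.264  0.002]
 [-0.002 -0.    -1.   ]]
```

Call:
step_arm(gripper=[-1,-1,-1,-1,-1,-1,-1,-1,-1,-1,-1,-1,-1,-1,-1,-1], linear=[[-0.41,-0.503,-0.05],[-0.41,-0.503,-0.05],[-0.41,-0.503,-0.05],[-0.41,-0.503,-0.05],[-0.41,-0.503,-0.05],[-0.41,-0.503,-0.05],[-0.41,-0.503,-0.05],[-0.41,-0.503,-0.05],[-0.41,-0.503,-0.05],[-0.41,-0.503,-0.05],[-0.41,-0.503,-0.05],[-0.41,-0.503,-0.05],[-0.41,-0.503,-0.05],[-0.41,-0.503,-0.05],[-0.41,-0.503,-0.05],[-0.41,-0.503,-0.05]], delta_rot=[[0,0,-65.8],[0,0,-65.8],[0,0,-65.8],[0,0,-65.8],[0,0,-65.8],[0,0,-65.8],[0,0,-65.8],[0,0,-65.8],[0,0,-65.8],[0,0,-65.8],[0,0,-65.8],[0,0,-65.8],[0,0,-65.8],[0,0,-65.8],[0,0,-65.8],[0,0,-65.8]], grip_force=60)

```text
time: 2.1
eef_pos: [0.5548, -0.1236, 0.2441]
tcp_rot: [0.997, -0.078, 0.0, 0.0]
contact_force: [-0.7, 0.6, -0.4]
opening: 1.002
```

```bash
python3 - <<'E'
from h import *
from scipy.spatial.transform import Rotation as Ro
s=ctrl.get_state();print(s['time'],s['eef_pos'],Ro.from_quat(s['tcp_rot']).as_matrix().round(3),s['qpos'],s['contact_force'])
i=snap('wrist','w1')['frame'][:,:,::-1]
cv2.imwrite('pics/w1b.png',cv2.resize(i,(768,576),interpolation=cv2.INTER_CUBIC))
E
```

```text
2.1 [ 0.55484781 -0.12360032  0.24405704] [[ 0.988 -0.156  0.   ]
 [-0.156 -0.988 -0.   ]
 [ 0.     0.    -1.   ]] [-3.97628307e-01  1.63359018e-02  1.78809728e+00 -7.22206030e-06
  1.33712842e+00 -2.40979816e-01] [-0.72568001  0.61411829 -0.36210413]
```

View pics/w1b.png

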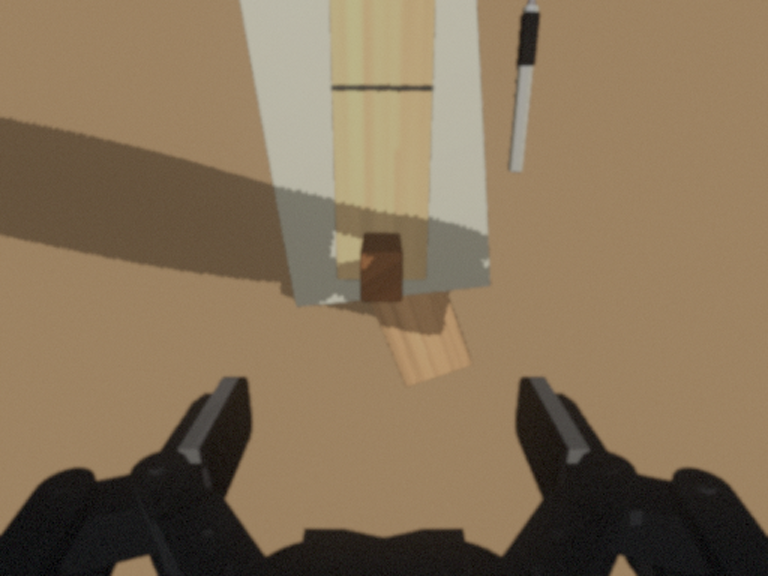

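The wrist view (768x576) shows the block top centred at (382,276) between the fingers, with the line level at (383,88). I compare these with the estimate.

```bash
python3 - <<'E'
from h import *
c=load('w1'); f=lambda p:(np.array(p,float)+.5)/1.5-.5
T=onz(c,f([(360,250),(404,250),(402,302),(361,302)]),.175);print(T.round(4),T.mean(0))
L=onz(c,f([(332,88),(433,88)]),.125);print(L.round(4),L.mean(0),np.degrees(np.arctan2(*(L[1]-L[0])[1::-1])))
R=onz(c,f([(297,305),(490,284)]),.11);print('inner riser',R,np.degrees(np.arctan2(*(R[1]-R[0])[1::-1])))
t=load('top0');g=lambda p:(np.array(p,float)+.5)*.64-.5
print('tray',onz(t,g([(310,249),(367,251),(364,327),(306,325)]),.04).mean(0))
E
```

```text
[[ 0.5455 -0.1046  0.175 ]
 [ 0.5692 -0.1083  0.175 ]
 [ 0.5637 -0.1382  0.175 ]
 [ 0.5408 -0.1346  0.175 ]] [ 0.55478807 -0.12143854  0.175     ]
[[ 0.5414 -0.0175  0.125 ]
 [ 0.6003 -0.0268  0.125 ]] [ 0.57083615 -0.02219286  0.125     ] -8.977612182514227
inner riser [[ 0.4877558  -0.15455618  0.11      ]
 [ 0.62580188 -0.16018366  0.11      ]] -2.33438582246253
tray [0.56371663 0.28789776 0.04      ]
```

Call:
step_arm(gripper=[-1,-1,-1,-1,1,1,1,1,1,1,1,1], linear=[[0,-0.002,0.04],[0,-0.002,0.08],[0,-0.002,0.109],[0,-0.002,0.109],[0,-0.002,0.109],[0,-0.002,0.109],[0,-0.002,0.109],[0,-0.002,0.109],[0,-0.002,0.109],[0,-0.002,0.109],[0,-0.002,0.109],[0,-0.002,0.109]], delta_rot=[[0,0,0],[0,0,0],[0,0,0],[0,0,0],[0,0,0],[0,0,0],[0,0,0],[0,0,0],[0,0,0],[0,0,0],[0,0,0],[0,0,0]], grip_force=60)

```text
time: 3.65
eef_pos: [0.5561, -0.1213, 0.1365]
tcp_rot: [0.997, -0.078, 0.001, 0.0]
contact_force: [-1.3, -0.2, 5.3]
opening: 0.23
```

```bash
python3 - <<'E'
from h import *
s=ctrl.get_state();print(s['time'],s['eef_pos'],s['tcp_rot'],s['opening'],s['contact_force'],s['wrist_torque'])
E
```

```text
3.65 [ 0.55605622 -0.12128985  0.13653631] [ 9.96981270e-01 -7.76370537e-02  8.49125117e-04  3.37200232e-04] 0.22988705626385567 [-1.27818449 -0.23133474  5.34695401] [0.1324423  0.25485915 0.00740958]
```

Call:
step_arm(gripper=[1,1,1,1,1,1,1,1,1,1,1,1,1,1,1,1], linear=[[-0.0004,-0.005,0],[-0.001,-0.013,0],[-0.0016,-0.021,0],[-0.0022,-0.029,0],[-0.0028,-0.037,0],[-0.0034,-0.045,0],[-0.004,-0.053,0],[-0.0048,-0.061,0],[-0.0054,-0.069,0],[-0.006,-0.077,0],[-0.0066,-0.085,0.0005],[-0.0072,-0.093,0.001],[-0.008,-0.101,0.001],[-0.0084,-0.108,0.001],[-0.0084,-0.108,0.001],[-0.0084,-0.108,0.001]], delta_rot=[[0,0,-0.3],[0,0,-0.8],[0,0,-1.3],[0,0,-1.8],[0,0,-2.3],[0,0,-2.8],[0,0,-3.3],[0,0,-3.8],[0,0,-4.3],[0,0,-4.8],[0,0,-5.3],[0,0,-5.8],[0,0,-6.2],[0,0,-6.6],[0,0,-6.6],[0,0,-6.6]])

```text
time: 5.65
eef_pos: [0.5659, -0.0143, 0.1366]
tcp_rot: [1.0, -0.02, 0.003, 0.002]
contact_force: [0.3, -4.0, 7.4]
opening: 0.229
```

```bash
python3 - <<'E'
from h import *
s=ctrl.get_state();print(s['time'],s['eef_pos'],s['tcp_rot'],s['opening'],s['contact_force'],s['wrist_torque'])
a=snap('top','top2')['frame'][:,:,::-1]; w=snap('wrist','w2')['frame'][:,:,::-1]; snap('scene','s2')
a=cv2.resize(a[130:220,190:400],None,fx=3.8,fy=3.8,interpolation=cv2.INTER_CUBIC);cv2.imwrite('pics/c2.png',a)
cv2.imwrite('pics/w2b.png',cv2.resize(w,(768,576),interpolation=cv2.INTER_CUBIC))
E
```

```text
5.65 [ 0.56592242 -0.01429221  0.13655635] [ 0.99979633 -0.0199356   0.00272891  0.00155433] 0.2289111370279456 [ 0.32708992 -3.95348036  7.39312305] [-0.59495781 -0.01625519  0.01684406]
```

View pics/w2b.png

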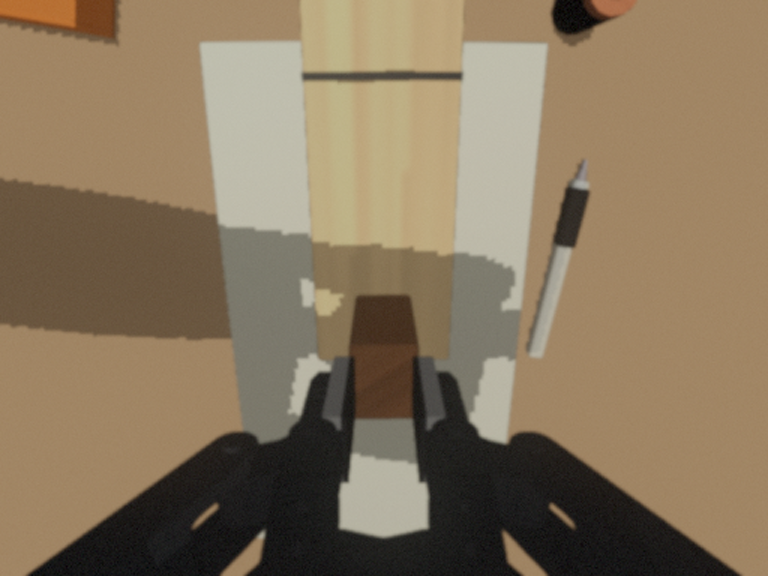

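View pics/c2.png

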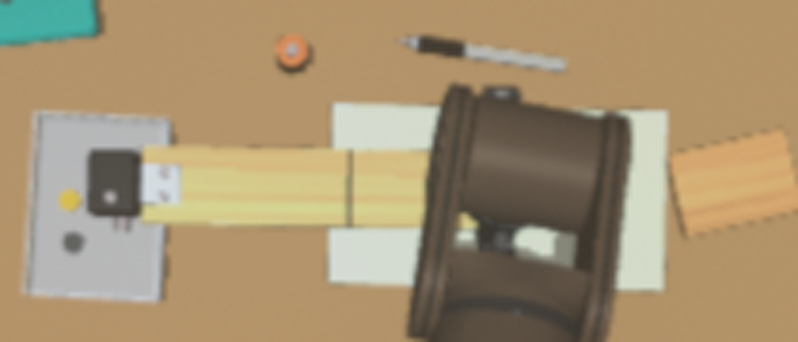

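Wrist view: the line runs from (303,76) to (462,75), and the riser's front edge from (201,43) to (547,44), nearly parallel. Top crop: the line is at x≈350 and the edge at x≈331, with the camera already over the clear tray.

```bash
cat > m2.py <<'E'
from h import *
def rep(c,l,e):
    L=onz(c,l,.125);E=onz(c,e,.11); d=E[1]-E[0]; d/=np.linalg.norm(d); n=np.array([-d[1],d[0],0]); n*=np.sign(n[1])
    print('line',L[:,:2].round(4).tolist(),'edge',E[:,:2].round(4).tolist(),'len',np.linalg.norm(L[1]-L[0]),np.linalg.norm(E[1]-E[0]))
    m=L.mean(0)-E.mean(0); l=L[1]-L[0]
    print('line beyond edge',m@n,'lateral(d)',m@d,'edge ang',np.degrees(np.arctan2(d[1],d[0])),'line ang',np.degrees(np.arctan2(l[1],l[0])))
if __name__=='__main__':
    f=lambda p:(np.array(p,float)+.5)/1.5-.5
    rep(load('w2'),f([(303,76),(462,75)]),f([(201,43),(547,44)]))
    g=lambda p:(np.array(p,float)+.5)/3.8-.5+[190,130]
    rep(load('top2'),g([(350,226),(350,151)]),g([(328,283),(333,103)]))
E
python3 m2.py
```

```text
line [[0.5404, 0.0871], [0.5998, 0.0851]] edge [[0.4987, 0.1026], [0.6361, 0.0967]] len 0.05943304786234284 0.13752814530479907
line beyond edge -0.013426515731807092 lateral(d) 0.0032782330914835436 edge ang -2.4455381422535365 line ang -1.9321390335125335
line [[0.5411, 0.0854], [0.5988, 0.0843]] edge [[0.4978, 0.1028], [0.6377, 0.0963]] len 0.057715123621959914 0.1399927585140875
line beyond edge -0.014611716568156042 lateral(d) 0.00287214087861441 edge ang -2.6798614987556437 line ang -1.1224054315543792
```

Call:
step_arm(gripper=[1,1,1,1,1,1], linear=[[-0.001,-0.005,0],[-0.002,-0.01,0],[-0.003,-0.0138,0],[-0.003,-0.0138,0],[-0.003,-0.0138,0],[-0.003,-0.0138,0]], delta_rot=[[0,0,0.2],[0,0,0.4],[0,0,0.5],[0,0,0.5],[0,0,0.5],[0,0,0.5]])

```text
time: 6.55
eef_pos: [0.5635, -0.0008, 0.1365]
tcp_rot: [1.0, -0.025, 0.003, 0.002]
contact_force: [0.4, -5.1, 7.2]
opening: 0.233
```

```bash
python3 - <<'E'
from h import *
s=ctrl.get_state();print(s['time'],s['eef_pos'],s['tcp_rot'],s['opening'],s['contact_force'],s['wrist_torque'])
w=snap('wrist','w3')['frame'][:,:,::-1]; a=snap('scene','s3')['frame'][:,:,::-1]
w=cv2.resize(w[0:70,115:385],None,fx=2.9,fy=2.9,interpolation=cv2.INTER_CUBIC)
a=cv2.resize(a[180:270,140:340],None,fx=3.9,fy=3.9,interpolation=cv2.INTER_CUBIC)
o=np.zeros((w.shape[0]+a.shape[0],max(w.shape[1],a.shape[1]),3),np.uint8);o[:w.shape[0],:w.shape[1]]=w;o[w.shape[0]:,:a.shape[1]]=a
print(o.shape,w.shape);cv2.imwrite('pics/c3.png',o)
E
```

```text
6.55 [ 0.5635287  -0.00077896  0.13653708] [ 0.99969403 -0.02451057  0.00278949  0.00181401] 0.2332543584816476 [ 0.43735964 -5.06306383  7.16645633] [-0.88686949 -0.02116966  0.01090506]
(554, 783, 3) (203, 783, 3)
```

View pics/c3.png

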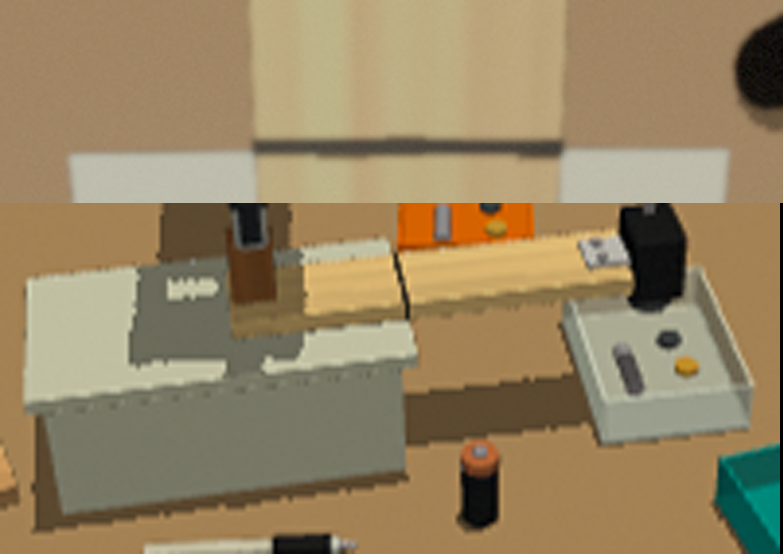

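The wrist crop (top part) has the line from (254,147) to (562,148) and the edge from (70,155) to (727,150). The scene crop shows the line at (402,285) meeting the riser's edge, the lens over the clear tray, and the battery and pen in place.

```bash
python3 - <<'E'
from h import *
from m2 import rep
f=lambda p:(np.array(p,float)+.5)/2.9-.5+[115,0]
c=load('w3'); rep(c,f([(254,147),(562,148)]),f([(70,155.5),(727,150)]))
# levelness: predicted scene pixels for level board, aligned with line at edge
L=onz(c,f([(254,147),(562,148)]),.125).mean(0); th=np.radians(90-2.6); ux=np.array([np.cos(th),np.sin(th),0]);uy=np.array([-ux[1],ux[0],0])
s=load('s3'); o=L-[0,0,.125]
q=lambda x,y,z:o+ux*(x+.02)+uy*y+[0,0,z]
P=[q(-.14,-.03,.125),q(-.14,-.03,.11),q(.138,-.03,.125),q(.138,-.03,.11),q(.178,-.025,.165+.015),q(-.02,-.03,.125),q(-.02,-.03,.11)]
a=cv2.imread('pics/s3.png'); a=cv2.resize(a[190:250,190:330],None,fx=5.6,fy=5.6,interpolation=cv2.INTER_CUBIC)
uv=proj(s,P); w=((uv+.5)-[190,190])*5.6-.5; print(w.round(1))
for i,j in((0,2),(1,3),(5,6)): cv2.line(a,tuple(int(v) for v in w[i].round()),tuple(int(v) for v in w[j].round()),(0,0,255),1)
cv2.imwrite('pics/c4.png',a)
E
```

```text
line [[0.5392, 0.1009], [0.5987, 0.0978]] edge [[0.4982, 0.1028], [0.6359, 0.0971]] len 0.05955167654893281 0.13779316890266258
line beyond edge -0.0005192744412728529 lateral(d) 0.0018987903422691965 edge ang -2.353019556209359 line ang -2.9518938154019922
[[ 51.9 113.7]
 [ 54.7 139. ]
 [628.2  47. ]
 [626.8  71.9]
 [712.3 -62.5]
 [305.1  84.3]
 [306.  109.5]]
```

View pics/c4.png

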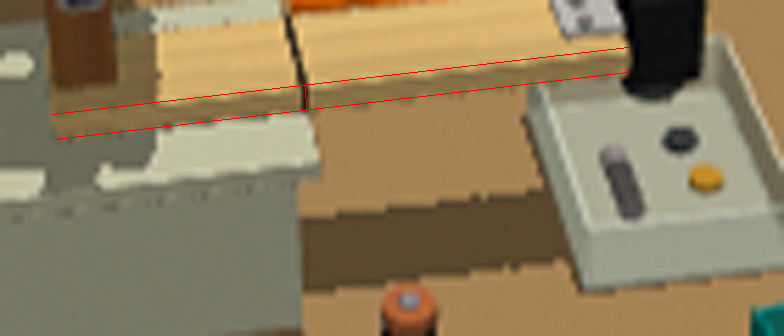

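The overlay of a level board matches the plank's edges along its whole length, and the line is within about 0.5 mm and 0.6° of the edge. I hold briefly to check that it is still, then hand in.

Call:
step_arm(gripper=[1,1,1,1,1,1], linear=[[0,0,0],[0,0,0],[0,0,0],[0,0,0],[0,0,0],[0,0,0]], delta_rot=[[0,0,0],[0,0,0],[0,0,0],[0,0,0],[0,0,0],[0,0,0]])

```text
time: 7.4
eef_pos: [0.5635, -0.0008, 0.1365]
tcp_rot: [1.0, -0.024, 0.003, 0.002]
contact_force: [-0.1, -4.5, 7.1]
opening: 0.227
```

```bash
python3 - <<'E'
from h import *
s=ctrl.get_state();print(s['time'],s['eef_pos'],s['opening'],s['contact_force'],np.abs(s['dq']).max())
a=cv2.imread('pics/w3.png').astype(int);b=snap('wrist','w4')['frame'][:,:,::-1].astype(int)
print('diff',np.abs(a-b).mean(),np.abs(cv2.blur((a-b).astype(np.float32),(5,5))).max())
if np.abs(s['dq']).max()<.02: print(ctrl.sign_off())
E
```

```text
7.4 [ 0.56352062 -0.00076686  0.13653574] 0.2270137862131552 [-0.14664262 -4.52277662  7.14502221] 0.0012346820703859913
diff 1.6195102267795138 4.92
the job is handed in; nothing more can be done
None
```

The job is handed in at 7.4 s. I gripped the handle block from above across its 24 mm, slid the board out along the riser while turning it about 6° to square it up, and kept hold of it at the end.

- **Line at the edge:** the last wrist picture put the black line about 0.5 mm short of the riser's front edge. It was parallel to the edge within about 0.6° and about 2 mm off the middle.
- **Board level:** in the scene picture, a drawn outline of a level board matched the plank along its whole length.
- **Camera over the tray:** the lens sits over the clear tray with the parts in it. The battery and pen looked undisturbed in the last pictures; I did not check the offcut's position again at the end.
- **Held and still:** the tool pressed down with about 7 N, and neither the arm nor the wrist picture moved during the final hold.

One reading disagreed. The gripper opening read 0.23, where 0.28 would be expected for a 24 mm block if the scale is linear. The pictures show the block held between the pads.

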